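Close the paint jar without cross-threading its lid

TASK

Close the open paint jar in the wooden caddy with its blue lid: set the lid level on the jar's mouth, turn it gently backward (anticlockwise) until it climbs to the top of the thread and you feel it drop into the thread's start, then screw it down clockwise until it is fully home and snug on the orange rubber ring. Never force it, and leave the other things on the table where they are.

Things in the scene. Friction and masses are not known exactly. Their poses are not given: they have to be found in the camera images.
- lid: Blue screw lid of the open jar, loose, open side down on the table. 56 mm across (sixteen flats), 20 mm tall, 60 g (may vary by a third). Origin: centre of its lower edge, z up through its top. Bore 52.8 mm, ceiling 16 mm above the lower edge.
- lugs (a point): On the lid's axis, 2.5 mm above its lower edge: mid-height of the three lugs inside the lid (2.5 mm thick, 6 mm wide, reaching in to 22 mm from the axis) at 0, 120 and 240 degrees from the lid's x axis.
- mouth (a point): Centre of the open jar's mouth at its plain rim, 124 mm above the table; z up. Fixed to the caddy: its yaw says nothing of the jar's. White plastic neck 42 mm diameter, 22 mm long, top edge bevelled 2 mm, on a sloping shoulder (jar body 66 mm diameter). The lid has about 1 mm of play on it, up and down and sideways.
- thread (a point): On the mouth's axis, 3.5 mm below the rim: height of the top of the thread. Right-hand, three starts 120 degrees apart; ridges 2.5 mm thick, 49 mm outside diameter, begin bluntly here and fall clockwise 18 mm per turn (2.9 mm per rad) over half a turn. Which way the starts face differs each time and must be felt or seen.
- start (a point): On the mouth's axis, 10.4 mm below the rim. Set on the neck, the lid rides on the ridges, lower edge 4.7 to 10.4 mm below the rim. Turned anticlockwise (from above; at most about 130 degrees) it climbs 2.9 mm per rad to 4.7 mm, then is free to drop 5 to 6 mm into the thread's start: lower edge here.
- ring (a point): Top of the orange rubber ring, 2.5 mm above the bare rim; yields 14 N per mm, at most 2.2 mm. About 1.2 rad clockwise from the thread's start the lid's ceiling meets it (lower edge 13.5 mm below the rim); then the 1 mm of play is taken up; after some 2.2 rad it is snug and stays down by itself (14.9 mm; 0.1 to 0.3 N m); past 2.5 rad it is overtight (15.8 mm).
- caddy: Wooden jar caddy, fixed, 110 mm (its x) by 290 mm (its y), boards up to 56 mm high; origin at the centre of its underside, z up. The open jar stands at its y = -85 mm, held by a rubber collar that keeps it from turning up to 2 N m; two small closed jars (54 mm diameter, tops 76 mm above the table) stand at y = 15 mm and 95 mm.
- white_lid: White lid of some bigger pot, 82 mm across, 15 mm high, loose; not needed. Origin: centre of its underside.
- brush_pot: White ceramic pot, 80 mm across, 105 mm high, with five brushes up to 240 mm high, loose; not needed. Origin: centre of its underside.
- palette: Wooden palette with dabs of paint, 190 by 270 mm, 6 mm thick, loose; not needed. Origin: centre of its underside.
- palette_knife: Palette knife with dark handle, 220 mm long, lying flat, loose; not needed. Origin: where handle meets blade, on its underside.
- red_tube: Metal paint tube with red band, 105 mm long, lying, loose; not needed. Origin: centre of its underside.
- green_tube: Metal paint tube with green band, 105 mm long, lying, loose; not needed. Origin: centre of its underside.
- oil_bottle: Amber glass oil bottle with black cap, 60 mm across, 150 mm high, loose; not needed. Origin: centre of its underside.
Not all that is in view belongs to the job. Several things have the shape of the lid; the one meant has the colours described above.

How it is judged:
By the outcome, as a careful person would: the job done as asked, in the order asked, and still so for the second after the job is handed in, with the robot touching nothing.
It also fails if it takes over 58 s, if anything falls off the work surface, if the arm or the gripper's body presses on something with over 40 N, if the wrist force passes 120 N, or if a joint passes its speed limit or range.

ROBOT

A 6-joint arm with a two-finger parallel gripper is mounted at the origin on the work surface. World frame = base frame: x ahead of the robot, y to its left, z up, the work surface at z = 0. Lengths are in m, angles in degrees, forces in N, time in s.
With the tool pointing down it reaches from about 0.4 to 0.825 m from the base axis. Payload 7 kg.
Tool frame: the origin (TCP) lies midway between the tips of the shut fingers; the grasp point (between the pads) lies 19 mm behind it; z points along the fingers, y is the line along which they close (so a half turn about z gives the same grasp; the last joint's range is limited). The gripper opens to 88 mm and grips with 3 to 60 N. Pads are 19 mm wide; open, the fingers measure 130 mm over their backs; the gripper's body (78 mm by 193 mm) begins 47 mm behind the grasp point.
Start: joints at [16.507, 20.546, 0.682, 0, -70.136, -16.507], TCP at [0.675, -0, 0.227] pointing down, gripper open.
Joint ranges: [-176.03, 176.03], [-82.01, 121.73], [-58.28, 71.71], [-173.87, 95.51], [-174.79, -0.11], [-173.66, 173.66]. Speed limits (degrees/s): [136.94, 136.94, 172.46, 180, 180, 180].

INTERFACE

Orientations are given as [roll, pitch, yaw] about the fixed x, y, z axes, in that order (R = Rz(yaw) Ry(pitch) Rx(roll)).
In Python, from plant import ctrl, viewer, close_job gives the robot as it stands. The module is installed in compiled form; this text tells all that it offers.
- The arm moves only by the tool step_arm, never from a script. Its argument "moves" is a list that holds one entry, the list of rows, each a list of 5 numbers: the shift along the world's x, y, z in cm, then the turn about the world's z in rad, then the finger opening in cm, from 0 to 8.76. In form: [[[tx, ty, tz, twist, grip], ...]]. A call has 1 to 10 rows; each row shifts and turns the commanded pose from where the row before left it; what a row does not reach is not made up. A row lasts 1/10 s, in which the tool goes at most 50 mm and 8.59 degrees, less where a joint would pass 70% of its speed; a pose out of reach is approached as far as the arm can. A call with a gripper value outside its range is refused whole. The fingers move at their own pace and stop on an object; the grip force is fixed at half the most. Time passes only in rows, so rows that do not move let the fingers close. It gives the time, the measured TCP pose, the force, the opening and the grip force at its end, in the units of the state.
- ctrl.get_obs(): the state, without advancing time (a new reading comes with each control period).
- viewer.snapshot(name): name is "scene" or "side" or "wrist"; returns (picture, depth): 420x560x3 uint8, blue, green, red; 420x560 float32, m along the optical axis (not along the pixel's ray), 0 where there is no reading.
- viewer.camera_info(name): a dict with "camera_matrix" (3x3 intrinsics, pixels), "k1" (the pictures are not rectified: a ray, as slopes to the right and down, at radius r is drawn at 1 + k1 r^2 times it, then the intrinsics apply), "eye" and "orientation" of the camera in the world. Camera axes: x right, y down, z forward; pixel columns grow to the right and rows downward; lengths in m; the calibration is good to about 2 mm. A picture is of the moment at which its call begins: read the wrist's pose just before it. camera_info takes no time and is no camera call; for the wrist camera it gives the pose at the moment of the call.
- close_job(): hands the job in; it is judged then, once.
The state is a dict: "clock": time; "joint_pos": joint angles; "qvel": joint speeds; "tau": joint torques, N m; "tool_pos": TCP position; "orientation": TCP orientation; "force": force on the tool from outside, world axes, zero at the start; "moment": the same for the moment, N m; "opening": finger opening in m; "gripper_force": force on a finger pad.
Only numpy, scipy, OpenCV 4.12 (cv2) and the standard library are available. Lean on these libraries where they do the work, as an engineer would, in place of code of your own. Each camera call takes 0.05 s, during which the arm holds its last target. There are 200 camera calls.

## Working session

There is one attempt and no reset: what is moved stays moved. The work goes in short steps, Python scripts to look and compute and a tool call to move; the robot and the scene stay as the last step left them, time stands still between calls to the robot, and variables do not carry over. Pictures are saved under pics/ and viewed, at most 10 in all, crops included, and the job is handed in when it is done.

Besides the shell and the picture viewer there is one more tool, called after "Request:" as name(argument=value, ...), one argument or row to a line, values as JSON. step_arm: Moves the arm, as the interface text tells. Its arguments: {"type":"object","properties":{"moves":{"type":"array","items":{"type":"array","items":{"type":"array","items":{"type":"number"}}}}},"required":["moves"]}

```bash
mkdir -p pics; cat > h.py <<'E'
import numpy as np, cv2
from plant import ctrl, viewer, close_job
from scipy.spatial.transform import Rotation as Ro
def snap(n,f=None):
    i=viewer.camera_info(n); p,d=viewer.snapshot(n)
    if f: cv2.imwrite('pics/'+f,p)
    return p,d,i
def rot(i):
    o=np.array(i['orientation'],float)
    return o if o.shape==(3,3) else Ro.from_euler('xyz',o,degrees=True).as_matrix()
def ray(i,u,v):
    K=np.array(i['camera_matrix']);k=i['k1']
    p=np.array([(u-K[0,2])/K[0,0],(v-K[1,2])/K[1,1]]);q=p.copy()
    for _ in range(20): q=p/(1+k*(q@q))
    return rot(i)@np.array([q[0],q[1],1])
def at(i,d,u,v): return np.array(i['eye'])+ray(i,u,v)*d[int(v),int(u)]
def atz(i,u,v,z):
    r=ray(i,u,v);e=np.array(i['eye']);return e+r*(z-e[2])/r[2]
E
python3 - <<'E'
from h import *
print(ctrl.get_obs())
a=[]
for n in('scene','side'):
    p,d,i=snap(n,n+'0.png');print(i)
    np.savez(n+'0.npz',p=p,d=d)
E
```

```text
{'clock': 0.0, 'joint_pos': array([ 1.65080085e+01,  2.05910127e+01,  6.34330414e-01, -2.19461737e-02,
       -7.01340060e+01, -1.65057195e+01]), 'qvel': array([-0.00195668, -0.04860951,  0.07165094, -0.05520898,  0.05852592,
        0.09783591]), 'tau': array([-8.00930356e-04, -5.82726967e+01,  2.93058443e+01,  6.99745238e+00,
        6.93249181e-03, -2.06530804e-04]), 'tool_pos': array([6.74520893e-01, 9.16970790e-07, 2.25625923e-01]), 'orientation': array([ 1.79907187e+02, -5.98766446e-03, -9.00051803e+01]), 'force': array([ 0.1291612 , -0.34308347, -0.99864668]), 'moment': array([-0.00174451, -0.00222822,  0.00254321]), 'gripper_force': 0.0, 'opening': 0.08765085282791758}
{'camera_matrix': array([[479.79930922,   0.        , 277.91464834],
       [  0.        , 479.79930922, 210.53206972],
       [  0.        ,   0.        ,   1.        ]]), 'k1': -0.10317270138552448, 'eye': array([ 1.56128663, -0.47542372,  0.86687682]), 'orientation': array([-123.65154166,   -0.96629649,   65.57402422])}
{'camera_matrix': array([[408.15705788,   0.        , 278.66968963],
       [  0.        , 408.15705788, 203.38022907],
       [  0.        ,   0.        ,   1.        ]]), 'k1': 0.041175503221774316, 'eye': array([ 0.21337489, -0.89553475,  0.64825871]), 'orientation': array([-119.25003312,    1.08593871,  -19.20466858])}
```

View pics/scene0.png

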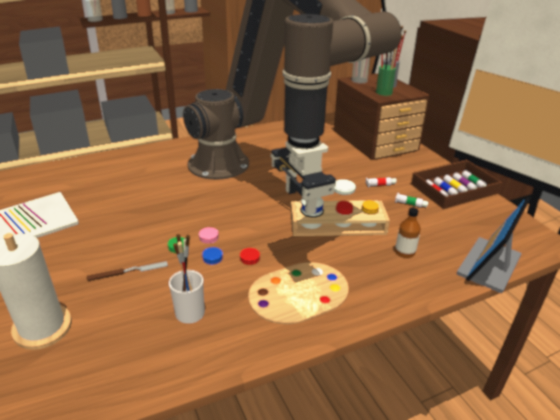

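View pics/side0.png

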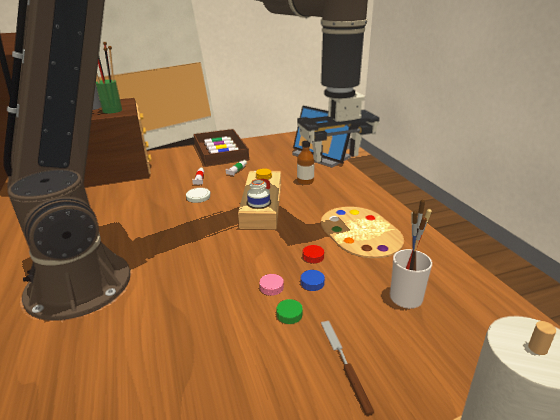

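The blue lid is at scene (213,255) and side (312,280). The open jar with its white neck is at side (259,187), and the gripper hides it in the scene view.

```bash
python3 - <<'E'
from h import *
for n in('scene','side'):
    f=np.load(n+'0.npz');p,d=f['p'],f['d'];i=viewer.camera_info(n)
    hsv=cv2.cvtColor(p,cv2.COLOR_BGR2HSV)
    m=cv2.inRange(hsv,(108,150,60),(125,255,255))
    k,l,s,c=cv2.connectedComponentsWithStats(m)
    for j in range(1,k):
        if s[j,4]>60:
            v,u=np.where(l==j);P=np.array([at(i,d,a,b) for a,b in zip(u,v)])
            t=P[P[:,2]>np.percentile(P[:,2],40)]
            print(n,c[j],s[j],t.mean(0).round(4),t.max(0).round(4),t.min(0).round(4))
i=viewer.camera_info('side');d=np.load('side0.npz')['d']
for u,v in((259,183),(259,187),(259,190),(254,186),(265,186),(247,226),(275,226),(250,175),(312,278)): print(u,v,at(i,d,u,v).round(4))
p=np.load('side0.npz')['p'][150:240,215:305];a=cv2.resize(p,(540,540),interpolation=cv2.INTER_CUBIC)
cv2.imwrite('pics/jar.png',a)
E
```

```text
scene [211.91855204 255.04524887] [203 248  18  15 221] [ 0.5347 -0.196   0.02  ] [ 0.56   -0.1717  0.0254] [ 0.5081 -0.2222  0.0183]
side [312.47916667 279.68229167] [301 270  23  21 384] [ 0.527  -0.2008  0.0221] [ 0.5555 -0.1687  0.6483] [ 0.2134 -0.8955  0.0178]
259 183 [0.5063 0.1541 0.1098]
259 187 [0.4943 0.1131 0.1181]
259 190 [0.4936 0.112  0.1091]
254 186 [0.4826 0.1241 0.1183]
265 186 [0.5158 0.1248 0.1118]
247 226 [0.4463 0.0913 0.0096]
275 226 [0.5226 0.0616 0.0099]
250 175 [0.5261 0.3343 0.0533]
312 278 [ 0.5256 -0.2027  0.0208]
```

View pics/jar.png

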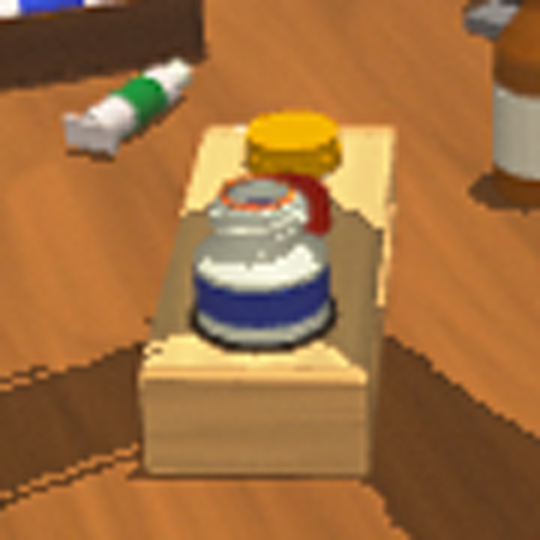

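Request:
step_arm(
  moves=[
    [[-2.9,-4,0,0,8.76],[-2.9,-4,0,0,8.76],[-2.9,-4,0,0,8.76],[-2.9,-4,0,0,8.76],[-2.7,-3.9,0,0,8.76],[0,0,0,0,8.76],[0,0,0,0,8.76]],
  ],
)

```text
clock: 0.8
tool_pos: [0.5313, -0.1999, 0.2267]
orientation: [-180.0, 0.0, -90.1]
force: [0.5, 0.6, 0.6]
opening: 0.0874
gripper_force: 0.0
```

```bash
python3 - <<'E'
from h import *
o=ctrl.get_obs();print({k:np.round(o[k],3) for k in('clock','joint_pos','tool_pos','orientation','force')})
p,d,i=snap('wrist','w1.png');print(i['eye'],i['orientation'],i['camera_matrix'][0]);np.savez('w1.npz',p=p,d=d,e=i['eye'],o=i['orientation'])
p,d,i=snap('scene');np.savez('scene1.npz',p=p,d=d)
cv2.imwrite('pics/s1.png',cv2.resize(p[170:260,270:400],(780,540),interpolation=cv2.INTER_CUBIC))
i=viewer.camera_info('side');print(atz(i,258.2,182.2,.1265))
E
```

```text
{'clock': np.float64(0.8), 'joint_pos': array([-8.8100e-01,  1.0479e+01, -1.3125e+01, -8.0000e-03, -6.6382e+01,
        7.5800e-01]), 'tool_pos': array([ 0.531, -0.2  ,  0.227]), 'orientation': array([-1.79986e+02,  8.00000e-03, -9.01260e+01]), 'force': array([0.462, 0.608, 0.582])}
[ 0.53099328 -0.27797916  0.38481703] [1.63193468e+02 3.82934896e-02 1.79838147e+02] [350.95765773   0.         284.45048852]
[0.49654956 0.12732065 0.1265    ]
```

View pics/w1.png

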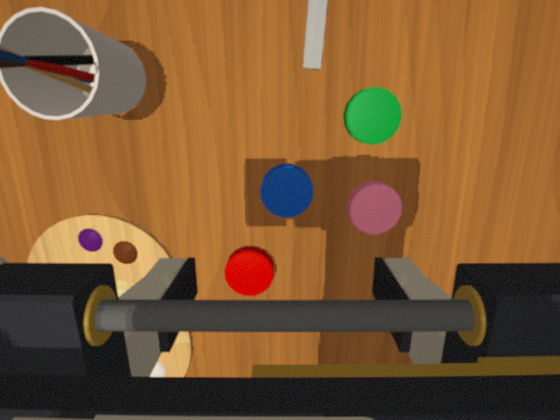

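View pics/s1.png

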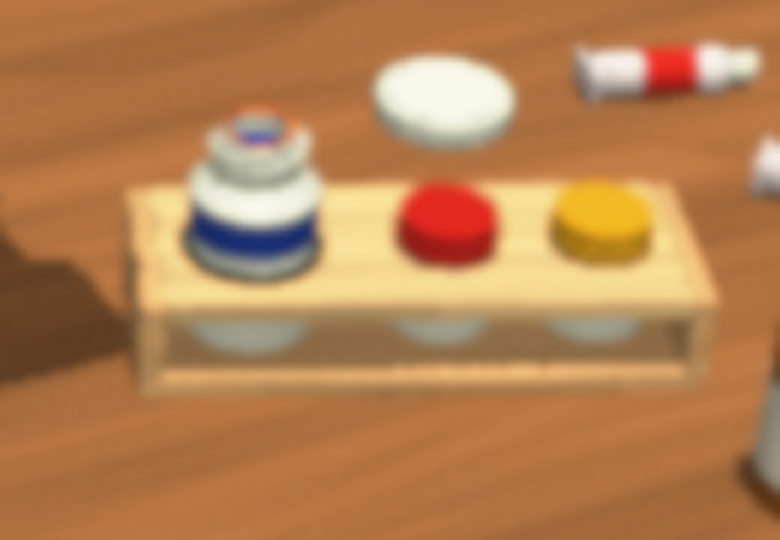

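The wrist view shows the blue lid at (287,191), with the pink one about 95 mm towards -x. A narrowed opening avoids it. In the scene crop the orange ring is at (258,128), which is px (313.0,191.3). In the side view it is at (258.2,182.2). I'll triangulate both.

```bash
python3 - <<'E'
from h import *
def tri(*L):
    A=np.zeros((3,3));b=np.zeros(3);g=[]
    for i,u,v in L:
        r=ray(i,u,v);r/=np.linalg.norm(r);M=np.eye(3)-np.outer(r,r);A+=M;b+=M@np.array(i['eye']);g.append((np.array(i['eye']),r))
    x=np.linalg.solve(A,b);print(x.round(4),[np.linalg.norm(np.cross(x-e,r)).round(4) for e,r in g])
sc,si,w=[viewer.camera_info(n) for n in('scene','side','wrist')]
print('jar');tri((sc,313,191.3),(si,258.2,182.2)); print(atz(sc,313,191.3,.1265))
f=np.load('w1.npz');p,d=f['p'],f['d'];w['eye']=f['e'];w['orientation']=f['o']
m=cv2.inRange(cv2.cvtColor(p,cv2.COLOR_BGR2HSV),(108,150,40),(125,255,255));m[:150]=0;m[230:]=0;m[:,:240]=0;m[:,330:]=0
v,u=np.where(m>0);P=np.array([at(w,d,a,b) for a,b in zip(u,v)]);print(np.c_[u,v].mean(0),np.median(P,0).round(4))
t=np.array([atz(w,a,b,.02) for a,b in zip(u,v)]);t=t[(P[:,2]>.017)];(c,r)=cv2.minEnclosingCircle((t[:,:2]*1000).astype(np.float32));print('circle',c,r)
tri((w,*np.c_[u,v][P[:,2]>.017].mean(0)),(sc,211.9,254),(si,312.5,278.7))
# ring in scene/side by colour
for n,i,bb in(('scene1',sc,(300,330,180,200)),('side0',si,(245,275,170,195))):
    f=np.load(n+'.npz');h=cv2.cvtColor(f['p'],cv2.COLOR_BGR2HSV);a,b,cc,e=bb
    m=cv2.inRange(h,(4,90,120),(18,255,255));v,u=np.where(m[cc:e,a:b]>0);print(n,len(u),u.min()+a,u.max()+a,v.min()+cc,v.max()+cc)
E
```

```text
jar
[0.4983 0.1355 0.1237] [np.float64(0.0013), np.float64(0.0013)]
[0.5004567  0.13465715 0.1265    ]
[286.18200837 190.78556485] [ 0.5298 -0.1963  0.0197]
circle (529.3441772460938, -195.45745849609375) 28.25670051574707
[ 0.5294 -0.1951  0.0131] [np.float64(0.0013), np.float64(0.0008), np.float64(0.0014)]
scene1 436 300 329 180 199
side0 216 245 274 170 194
```

Request:
step_arm(
  moves=[
    [[-0.2,0.4,-4,0,7.0],[0,0,-4,0,7.0],[0,0,-4,0,7.0],[0,0,-4,0,7.0],[0,0,-3,0,7.0],[0,0,-2,0,7.0],[0,0,-0.8,0,7.0],[0,0,0,0,7.0]],
  ],
)

```text
clock: 1.7
tool_pos: [0.5299, -0.1942, 0.0073]
orientation: [179.9, 0.0, -89.9]
force: [-0.8, 0.2, -0.1]
opening: 0.07
gripper_force: 0.0
```

```bash
python3 - <<'E'
from h import *
o=ctrl.get_obs();print({k:np.round(o[k],4) for k in('clock','tool_pos','orientation','force','moment')})
p,d,i=snap('wrist');np.savez('w2.npz',p=p,d=d,e=i['eye'],o=i['orientation'])
h=cv2.cvtColor(p,cv2.COLOR_BGR2HSV);m=cv2.inRange(h,(108,150,40),(125,255,255));m[:, :150]=0
v,u=np.where(m>0);P=np.array([at(i,d,a,b) for a,b in zip(u,v)]);k=(abs(P[:,2]-.02)<.006)&(abs(P[:,0]-.53)<.06);P=P[k];print(len(P),P.min(0),P.max(0))
E
```

```text
{'clock': np.float64(1.7), 'tool_pos': array([ 0.5299, -0.1942,  0.0073]), 'orientation': array([ 1.798556e+02,  1.800000e-03, -8.992580e+01]), 'force': array([-0.8333,  0.1571, -0.0609]), 'moment': array([0.0078, 0.0321, 0.0017])}
2862 [ 0.50146326 -0.22295076  0.01400901] [ 0.55711353 -0.16611359  0.02239633]
```

Request:
step_arm(
  moves=[
    [[-0.05,0,-0.35,0,7.0],[0,0,0,0,5.0],[0,0,0,0,5.0],[0,0,0,0,5.0],[0,0,0,0,5.0],[0,0,0,0,5.0]],
  ],
)

```text
clock: 2.35
tool_pos: [0.5299, -0.1951, 0.0058]
orientation: [-179.9, -0.0, -90.0]
force: [-0.9, 1.6, 6.7]
opening: 0.0556
gripper_force: 30.0
```

Request:
step_arm(
  moves=[
    [[0,0,1,0,5.0],[0,0,3.5,0,5.0],[0,0,4,0,5.0],[0,0,4,0,5.0],[0,0,4,0,5.0],[0,0,2.5,0,5.0],[0,0,0,0,5.0]],
  ],
)

```text
clock: 3.05
tool_pos: [0.5316, -0.1955, 0.2002]
orientation: [-179.6, -0.1, -90.0]
force: [0.3, 0.8, -1.1]
opening: 0.0559
gripper_force: 30.0
```

Request:
step_arm(
  moves=[
    [[-0.4,4,0,0,5.0],[-0.4,4,0,0,5.0],[-0.4,4,0,0,5.0],[-0.4,4,0,0,5.0],[-0.4,4,0,0,5.0],[-0.4,4,0,0,5.0],[-0.4,4,0,0,5.0],[-0.2,3,0,0,5.0],[0,0,0,0,5.0],[0,0,0,0,5.0]],
  ],
)

```text
clock: 4.05
tool_pos: [0.4989, 0.1153, 0.1947]
orientation: [179.9, -0.0, -89.9]
force: [0.3, 0.2, -1.0]
opening: 0.056
gripper_force: 30.0
```

```bash
python3 - <<'E'
from h import *
o=ctrl.get_obs();print({k:np.round(o[k],4) for k in('clock','joint_pos','tool_pos','orientation','force','moment','opening')})
a=[]
for n,bb in(('scene',(230,370,110,220)),('side',(190,330,110,220)),('wrist',None)):
    p,d,i=snap(n);np.savez(n+'3.npz',p=p,d=d,e=i['eye'],o=i['orientation'])
    if bb: a.append(cv2.resize(p[bb[2]:bb[3],bb[0]:bb[1]],(400,314),interpolation=cv2.INTER_CUBIC))
    else: a.append(p)
top=np.hstack(a[:2]);b=cv2.resize(a[2],(380,285));c=np.zeros((285,800,3),np.uint8);c[:,:380]=b
cv2.imwrite('pics/c3.png',np.vstack([top,c]))
E
```

```text
{'clock': np.float64(4.05), 'joint_pos': array([ 3.50052e+01,  6.59790e+00, -2.22445e+01, -1.46000e-02,
       -6.12146e+01, -3.49116e+01]), 'tool_pos': array([0.4989, 0.1153, 0.1947]), 'orientation': array([ 1.79946e+02, -2.21000e-02, -8.99134e+01]), 'force': array([ 0.3192,  0.2054, -1.0462]), 'moment': array([-0.03  ,  0.0686, -0.0136]), 'opening': np.float64(0.056)}
```

View pics/c3.png

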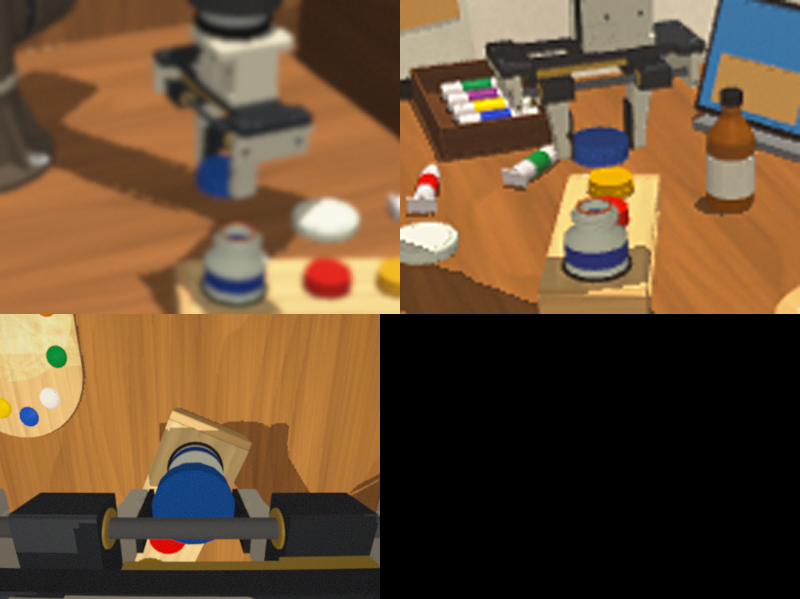

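The side crop shows the jar ring at (600,208) and the lid above and behind it. From the wrist the lid hides the mouth. I'll shift +y so the wrist camera sees the mouth from close by.

Request:
step_arm(
  moves=[
    [[0,4,0,0,5.0],[0,4,0,0,5.0],[0,0,0,0,5.0],[0,0,0,0,5.0]],
  ],
)

```text
clock: 4.6
tool_pos: [0.4995, 0.1947, 0.1947]
orientation: [180.0, -0.0, -90.0]
force: [-0.3, -0.4, -0.5]
opening: 0.0558
gripper_force: 30.0
```

```bash
python3 - <<'E'
from h import *
o=ctrl.get_obs();print({k:np.round(o[k],4) for k in('clock','tool_pos','orientation')})
p,d,i=snap('wrist');np.savez('w4.npz',p=p,d=d,e=i['eye'],o=i['orientation'])
cv2.imwrite('pics/w4.png',cv2.resize(p[60:260,180:420],(720,600),interpolation=cv2.INTER_CUBIC))
E
```

```text
{'clock': np.float64(4.6), 'tool_pos': array([0.4995, 0.1947, 0.1947]), 'orientation': array([ 1.799639e+02, -2.930000e-02, -8.999710e+01])}
```

View pics/w4.png

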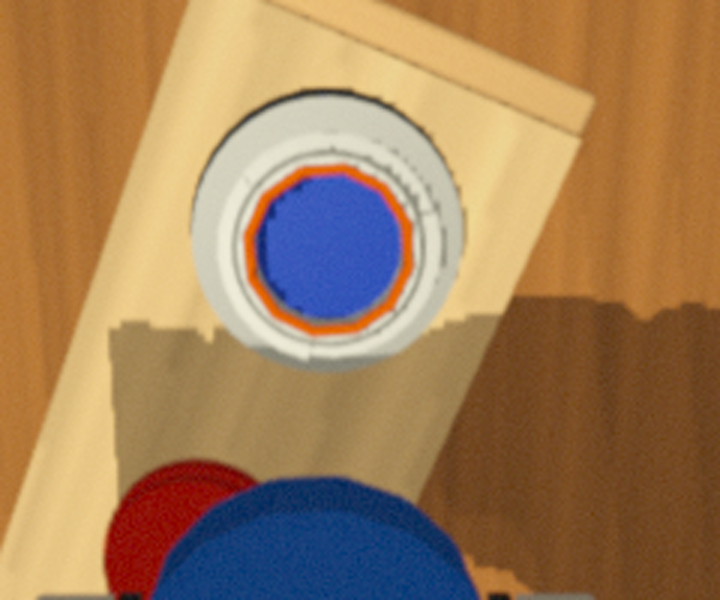

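Request:
step_arm(
  moves=[
    [[0,4,0,0,5.0],[0,0,0,0,5.0],[0,0,0,0,5.0]],
  ],
)

```text
clock: 4.95
tool_pos: [0.4994, 0.2342, 0.1949]
orientation: [180.0, -0.0, -90.0]
force: [-0.4, -0.6, -1.5]
opening: 0.056
gripper_force: 30.0
```

```bash
python3 - <<'E'
from h import *
o=ctrl.get_obs();print({k:np.round(o[k],4) for k in('clock','tool_pos','orientation')})
p,d,i=snap('wrist');np.savez('w5.npz',p=p,d=d,e=i['eye'],o=i['orientation'])
for f in('w4','w5'):
    g=np.load(f+'.npz');p,d=g['p'],g['d'];i['eye']=g['e'];i['orientation']=g['o']
    v,u=np.where((d>.1)&(d<.3));P=np.array([at(i,d,a,b) for a,b in zip(u,v)])
    k=(abs(P[:,0]-.5)<.04)&(abs(P[:,1]-.13)<.04)&(P[:,2]>.119)&(P[:,2]<.135)
    Q=P[k];uv=np.c_[u,v][k];print(f,len(Q),Q.min(0).round(4),Q.max(0).round(4),Q.mean(0).round(4),uv.min(0),uv.max(0))
    e=np.array([atz(i,a,b,.1265)[:2] for a,b in uv])*1000;h=cv2.convexHull(e.astype(np.float32));print(cv2.minEnclosingCircle(h),cv2.fitEllipse(h))
E
```

```text
{'clock': np.float64(4.95), 'tool_pos': array([0.4994, 0.2342, 0.1949]), 'orientation': array([ 1.799708e+02, -2.320000e-02, -9.002520e+01])}
w4 1653 [0.4721 0.1134 0.119 ] [0.5183 0.1609 0.1284] [0.4967 0.1362 0.1239] [256 105] [326 179]
((496.3292541503906, 136.6817169189453), 23.653141021728516) ((497.10699462890625, 136.36007690429688), (43.76152420043945, 46.7951774597168), 119.91759490966797)
w5 1912 [0.4721 0.1133 0.119 ] [0.5192 0.1616 0.1287] [0.4965 0.1374 0.1239] [253  37] [328 119]
((496.43121337890625, 137.9284210205078), 23.94573974609375) ((497.33349609375, 137.6361846923828), (45.085838317871094, 47.92488098144531), 95.51099395751953)
```

The orange ring is centred at crop (329,250), which is px (289.7,143.3) in w4. Next I'll segment it by colour in both wrist views and triangulate.

```bash
python3 - <<'E'
from h import *
i=viewer.camera_info('wrist');A=np.zeros((3,3));b=np.zeros(3)
for f in('w4','w5'):
    g=np.load(f+'.npz');p,d=g['p'],g['d'];i['eye']=g['e'];i['orientation']=g['o']
    h=cv2.cvtColor(p,cv2.COLOR_BGR2HSV);m=cv2.inRange(h,(3,200,180),(14,255,255));m[:,:250]=0;m[:,330:]=0
    v,u=np.where(m>0);P=np.array([at(i,d,a,c) for a,c in zip(u,v)]);k=(abs(P[:,2]-.126)<.006);u,v=u[k],v[k]
    hull=cv2.convexHull(np.c_[u,v].astype(np.int32));el=cv2.fitEllipse(hull);print(f,len(u),el)
    for z in(.124,.1265): 
        e=np.array([atz(i,a,c,z)[:2] for a,c in hull[:,0]])*1000;print(z,cv2.fitEllipse(e.astype(np.float32)),cv2.minEnclosingCircle(e.astype(np.float32)))
    r=ray(i,*el[0]);r/=np.linalg.norm(r);M=np.eye(3)-np.outer(r,r);A+=M;b+=M@np.array(i['eye'])
print(np.linalg.solve(A,b))
E
```

```text
w4 347 ((289.3080139160156, 142.84922790527344), (55.54376220703125, 55.956546783447266), 11.71208381652832)
0.124 ((496.2903137207031, 137.16799926757812), (35.40065002441406, 35.69104766845703), 87.43186950683594) ((496.29180908203125, 137.24012756347656), 18.034696578979492)
0.1265 ((496.32476806640625, 136.9449005126953), (35.01408767700195, 35.3012809753418), 87.43192291259766) ((496.3262634277344, 137.0162353515625), 17.837753295898438)
w5 399 ((289.4510498046875, 77.10865783691406), (58.1253776550293, 61.67538070678711), 1.283878207206726)
0.124 ((496.32037353515625, 137.0244903564453), (35.557743072509766, 35.58928298950195), 56.74920654296875) ((496.2713623046875, 136.94834899902344), 17.99258804321289)
0.1265 ((496.3540344238281, 137.23422241210938), (35.16969680786133, 35.200889587402344), 56.728878021240234) ((496.30548095703125, 137.1588897705078), 17.79628562927246)
[0.49631855 0.13672385 0.12479604]
```

Request:
step_arm(
  moves=[
    [[0,-4,0,0,5.0],[0,-4,0,0,5.0],[-0.3,-1.7,0,0,5.0],[0,0,-3,0,5.0],[0,0,-2,0,5.0],[0,0,-1,0,5.0],[0,0,0,0,5.0],[0,0,0,0,5.0]],
  ],
)

```text
clock: 5.8
tool_pos: [0.4969, 0.1379, 0.1357]
orientation: [-180.0, -0.0, -90.0]
force: [0.4, -0.1, -0.0]
opening: 0.0557
gripper_force: 30.0
```

```bash
python3 - <<'E'
from h import *
o=ctrl.get_obs();print({k:np.round(o[k],4) for k in('clock','tool_pos','orientation','force','moment')})
a=[]
for n,bb in(('scene',(270,360,140,230)),('side',(210,300,140,230))):
    p,d,i=snap(n);a.append(cv2.resize(p[bb[2]:bb[3],bb[0]:bb[1]],(400,400),interpolation=cv2.INTER_CUBIC))
cv2.imwrite('pics/c6.png',np.hstack(a))
p,d,i=snap('wrist');np.savez('w6.npz',p=p,d=d)
m=cv2.inRange(cv2.cvtColor(p,cv2.COLOR_BGR2HSV),(108,150,40),(125,255,255));v,u=np.where(m>0)
P=np.array([at(i,d,a,b) for a,b in zip(u,v)]);k=(abs(P[:,2]-.15)<.02);P=P[k];print(P.min(0),P.max(0),np.median(P,0))
# plane fit of top
t=P[abs(P[:,2]-np.median(P[:,2]))<.003];print(np.linalg.lstsq(np.c_[t[:,:2],np.ones(len(t))],t[:,2],rcond=None)[0])
E
```

```text
{'clock': np.float64(5.8), 'tool_pos': array([0.4969, 0.1379, 0.1357]), 'orientation': array([-1.799638e+02, -1.100000e-03, -8.999820e+01]), 'force': array([ 0.3673, -0.0748, -0.0087]), 'moment': array([ 0.047 , -0.0002,  0.0345])}
[0.46877617 0.11020679 0.13286109] [0.52538473 0.16599083 0.15209076] [0.49690324 0.1287142  0.14996013]
[0.0024503  0.01648052 0.14660923]
```

View pics/c6.png

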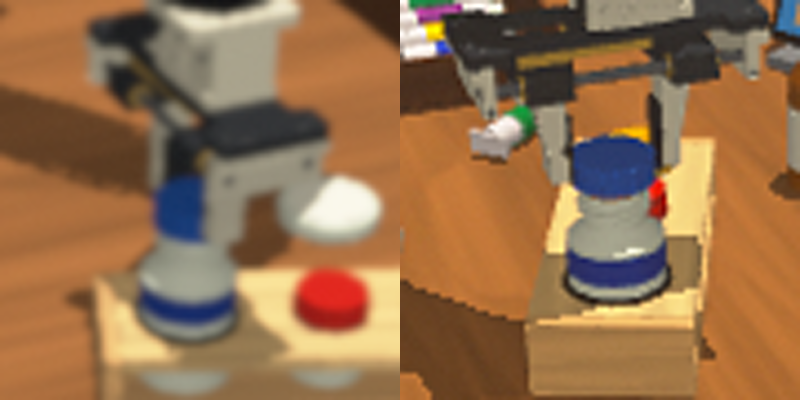

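The lid sits over the neck with its lower edge at 0.130 and about 1 mm offset in x and y. I'll correct that and descend gently.

Request:
step_arm(
  moves=[
    [[-0.07,-0.1,-0.3,0,5.0],[0,0,-0.3,0,5.0],[0,0,-0.2,0,5.0],[0,0,0,0,5.0]],
  ],
)

```text
clock: 6.35
tool_pos: [0.4955, 0.1369, 0.1267]
orientation: [180.0, -0.0, -90.0]
force: [-0.1, -0.2, -0.7]
opening: 0.0557
gripper_force: 30.0
```

Request:
step_arm(
  moves=[
    [[0,0,-0.15,0,5.0],[0,0,0,0,5.0]],
  ],
)

```text
clock: 6.55
tool_pos: [0.4957, 0.1369, 0.1254]
orientation: [180.0, -0.0, -90.0]
force: [0.4, -0.2, -0.2]
opening: 0.056
gripper_force: 30.0
```

Request:
step_arm(
  moves=[
    [[0,0,-0.15,0,5.0],[0,0,0,0,5.0]],
  ],
)

```text
clock: 6.75
tool_pos: [0.4957, 0.137, 0.1239]
orientation: [180.0, -0.0, -90.0]
force: [-0.3, 0.5, -1.2]
opening: 0.0561
gripper_force: 30.0
```

Request:
step_arm(
  moves=[
    [[0,0,-0.15,0,5.0],[0,0,0,0,5.0]],
  ],
)

```text
clock: 6.95
tool_pos: [0.4957, 0.1369, 0.1224]
orientation: [180.0, -0.0, -90.0]
force: [-0.0, -0.4, -0.7]
opening: 0.056
gripper_force: 30.0
```

Request:
step_arm(
  moves=[
    [[0,0,-0.1,0,5.0],[0,0,0,0,5.0]],
  ],
)

```text
clock: 7.15
tool_pos: [0.4957, 0.1369, 0.1214]
orientation: [180.0, -0.0, -90.0]
force: [-1.2, 0.1, -0.9]
opening: 0.0561
gripper_force: 30.0
```

Request:
step_arm(
  moves=[
    [[0,0,-0.1,0,5.0],[0,0,0,0,5.0]],
  ],
)

```text
clock: 7.35
tool_pos: [0.4957, 0.1369, 0.1204]
orientation: [180.0, -0.0, -90.0]
force: [0.5, -0.5, -1.0]
opening: 0.056
gripper_force: 30.0
```

Request:
step_arm(
  moves=[
    [[0,0,-0.05,0,5.0],[0,0,0,0,5.0]],
  ],
)

```text
clock: 7.55
tool_pos: [0.4957, 0.137, 0.12]
orientation: [180.0, -0.0, -90.0]
force: [-0.1, -0.7, -1.1]
opening: 0.056
gripper_force: 30.0
```

Request:
step_arm(
  moves=[
    [[0,0,-0.05,0,5.0],[0,0,0,0,5.0]],
  ],
)

```text
clock: 7.75
tool_pos: [0.4958, 0.137, 0.1197]
orientation: [-180.0, 0.0, -90.0]
force: [-0.7, -1.0, 1.1]
opening: 0.056
gripper_force: 30.0
```

Request:
step_arm(
  moves=[
    [[0,0,-0.05,0,5.0],[0,0,0,0,5.0]],
  ],
)

```text
clock: 7.95
tool_pos: [0.4959, 0.137, 0.1194]
orientation: [-180.0, 0.0, -90.0]
force: [-0.9, -0.4, 4.1]
opening: 0.0562
gripper_force: 30.0
```

Contact is at TCP z≈0.1198, with the lower edge about 10 mm below the rim, so the lid rides low on the ridges. Next I turn anticlockwise, following the climb of 2.9 mm per rad.

Request:
step_arm(
  moves=[
    [[0,0,0.03,0.1,5.0],[0,0,0.03,0.1,5.0],[0,0,0.03,0.1,5.0],[0,0,0.03,0.1,5.0]],
  ],
)

```text
clock: 8.35
tool_pos: [0.4963, 0.1371, 0.1207]
orientation: [-179.9, -0.0, -66.8]
force: [1.0, -0.8, 2.6]
opening: 0.0559
gripper_force: 30.0
```

Request:
step_arm(
  moves=[
    [[0,0,0.03,0.1,5.0],[0,0,0.03,0.1,5.0],[0,0,0.03,0.1,5.0],[0,0,0.03,0.1,5.0]],
  ],
)

```text
clock: 8.75
tool_pos: [0.4963, 0.1371, 0.1218]
orientation: [-179.9, -0.0, -43.9]
force: [0.9, -0.6, 2.2]
opening: 0.0559
gripper_force: 30.0
```

```bash
python3 - <<'E'
from h import *
o=ctrl.get_obs();print({k:np.round(o[k],4) for k in('joint_pos','tool_pos','orientation','force','moment')})
E
```

```text
{'joint_pos': array([ 3.73294e+01,  1.10414e+01, -2.75969e+01,  2.80000e-02,
       -5.13022e+01,  8.72890e+00]), 'tool_pos': array([0.4963, 0.1371, 0.1218]), 'orientation': array([-1.799445e+02, -3.070000e-02, -4.392420e+01]), 'force': array([ 0.876 , -0.5845,  2.2427]), 'moment': array([-0.2845, -0.1749, -0.0712])}
```

Request:
step_arm(
  moves=[
    [[0,0,0.025,0.1,5.0],[0,0,0.03,0.1,5.0],[0,0,0.025,0.1,5.0],[0,0,0.03,0.1,5.0],[0,0,0.03,0.1,5.0],[0,0,0.025,0.1,5.0]],
  ],
)

```text
clock: 9.35
tool_pos: [0.4964, 0.1372, 0.1235]
orientation: [-180.0, -0.1, -9.5]
force: [0.7, 0.3, 1.3]
opening: 0.0562
gripper_force: 30.0
```

Request:
step_arm(
  moves=[
    [[0,0,0.03,0.1,5.0],[0,0,0.025,0.1,5.0]],
  ],
)

```text
clock: 9.55
tool_pos: [0.4964, 0.1372, 0.124]
orientation: [-180.0, -0.1, 1.9]
force: [0.6, -0.0, 2.1]
opening: 0.0562
gripper_force: 30.0
```

Request:
step_arm(
  moves=[
    [[0,0,0.025,0.1,5.0]],
  ],
)

```text
clock: 9.65
tool_pos: [0.4964, 0.1373, 0.1244]
orientation: [-180.0, -0.1, 7.6]
force: [0.5, -0.2, 2.6]
opening: 0.0559
gripper_force: 30.0
```

Request:
step_arm(
  moves=[
    [[0,0,0.025,0.1,5.0]],
  ],
)

```text
clock: 9.75
tool_pos: [0.4963, 0.1372, 0.1246]
orientation: [-180.0, -0.1, 13.4]
force: [0.7, -0.3, 2.6]
opening: 0.0559
gripper_force: 30.0
```

Request:
step_arm(
  moves=[
    [[0,0,0.025,0.1,5.0]],
  ],
)

```text
clock: 9.85
tool_pos: [0.4963, 0.1372, 0.1247]
orientation: [-180.0, -0.1, 19.1]
force: [-1.8, -0.3, 3.1]
opening: 0.056
gripper_force: 30.0
```

Request:
step_arm(
  moves=[
    [[0,0,0.02,0.1,5.0]],
  ],
)

```text
clock: 9.95
tool_pos: [0.4957, 0.1368, 0.1246]
orientation: [180.0, 0.0, 24.8]
force: [0.3, -0.6, -0.1]
opening: 0.0559
gripper_force: 30.0
```

Request:
step_arm(
  moves=[
    [[0,0,0,0.06,5.0]],
  ],
)

```text
clock: 10.05
tool_pos: [0.4957, 0.1369, 0.1244]
orientation: [-180.0, 0.0, 28.2]
force: [-0.2, 0.0, -0.9]
opening: 0.0559
gripper_force: 30.0
```

The force vanished, so the lugs passed the top of the thread near yaw 22°. I'll lower into the start.

Request:
step_arm(
  moves=[
    [[0,0,-0.1,0.02,5.0],[0,0,-0.1,0,5.0],[0,0,0,0,5.0]],
  ],
)

```text
clock: 10.35
tool_pos: [0.4956, 0.1369, 0.1223]
orientation: [-180.0, 0.0, 29.1]
force: [0.1, 0.2, -0.7]
opening: 0.0563
gripper_force: 30.0
```

Request:
step_arm(
  moves=[
    [[0,0,-0.1,0,5.0],[0,0,-0.1,0,5.0],[0,0,0,0,5.0]],
  ],
)

```text
clock: 10.65
tool_pos: [0.4957, 0.1369, 0.1204]
orientation: [-180.0, 0.0, 29.2]
force: [-0.2, 0.4, -0.2]
opening: 0.0559
gripper_force: 30.0
```

Request:
step_arm(
  moves=[
    [[0,0,-0.05,0,5.0],[0,0,-0.05,0,5.0],[0,0,0,0,5.0]],
  ],
)

```text
clock: 10.95
tool_pos: [0.4958, 0.137, 0.1197]
orientation: [180.0, -0.0, 29.2]
force: [-1.4, 0.1, -0.9]
opening: 0.0561
gripper_force: 30.0
```

Request:
step_arm(
  moves=[
    [[0,0,-0.04,0,5.0],[0,0,0,0,5.0]],
  ],
)

```text
clock: 11.15
tool_pos: [0.4959, 0.137, 0.1195]
orientation: [180.0, -0.0, 29.2]
force: [-1.1, 0.3, 2.4]
opening: 0.0561
gripper_force: 30.0
```

Request:
step_arm(
  moves=[
    [[0.03,0,-0.02,-0.05,5.0],[0,0,-0.03,-0.1,5.0],[0,0,-0.03,-0.1,5.0]],
  ],
)

```text
clock: 11.45
tool_pos: [0.4963, 0.1371, 0.1188]
orientation: [-180.0, -0.0, 14.6]
force: [-1.0, 0.4, 1.9]
opening: 0.0559
gripper_force: 30.0
```

```bash
python3 - <<'E'
from h import *
o=ctrl.get_obs();print({k:np.round(o[k],4) for k in('joint_pos','tool_pos','orientation','force','moment')})
E
```

```text
{'joint_pos': array([ 3.73207e+01,  1.12641e+01, -2.77813e+01,  1.21000e-02,
       -5.09138e+01,  6.73061e+01]), 'tool_pos': array([0.4963, 0.1371, 0.1188]), 'orientation': array([-1.799929e+02, -4.140000e-02,  1.463440e+01]), 'force': array([-0.9977,  0.45  ,  1.8675]), 'moment': array([-0.0536,  0.3728,  0.0372])}
```

Request:
step_arm(
  moves=[
    [[0,0,-0.03,-0.1,5.0],[0,0,-0.03,-0.1,5.0],[0,0,-0.03,-0.1,5.0],[0,0,-0.03,-0.1,5.0]],
  ],
)

```text
clock: 11.85
tool_pos: [0.4965, 0.1373, 0.1176]
orientation: [-180.0, -0.1, -8.3]
force: [-0.4, 0.5, 1.8]
opening: 0.0559
gripper_force: 30.0
```

Request:
step_arm(
  moves=[
    [[0,0,-0.03,-0.1,5.0],[0,0,-0.03,-0.1,5.0],[0,0,-0.03,-0.1,5.0],[0,0,-0.03,-0.1,5.0]],
  ],
)

```text
clock: 12.25
tool_pos: [0.4966, 0.1373, 0.1165]
orientation: [-179.9, -0.0, -31.2]
force: [-0.6, 0.3, 2.5]
opening: 0.0564
gripper_force: 30.0
```

```bash
python3 - <<'E'
from h import *
o=ctrl.get_obs();print({k:np.round(o[k],4) for k in('joint_pos','tool_pos','orientation','force','moment')})
E
```

```text
{'joint_pos': array([ 3.73211e+01,  1.14286e+01, -2.79302e+01,  1.82000e-02,
       -5.05646e+01,  2.14626e+01]), 'tool_pos': array([0.4966, 0.1373, 0.1165]), 'orientation': array([-1.799338e+02, -4.110000e-02, -3.120470e+01]), 'force': array([-0.5934,  0.2545,  2.5477]), 'moment': array([0.0613, 0.0828, 0.0341])}
```

Request:
step_arm(
  moves=[
    [[0,0,-0.015,-0.1,5.0],[0,0,-0.015,-0.1,5.0],[0,0,-0.015,-0.1,5.0],[0,0,-0.015,-0.1,5.0]],
  ],
)

```text
clock: 12.65
tool_pos: [0.4967, 0.1372, 0.116]
orientation: [-179.9, -0.0, -54.1]
force: [-0.7, -0.3, 3.7]
opening: 0.0557
gripper_force: 30.0
```

```bash
python3 - <<'E'
from h import *
o=ctrl.get_obs();print({k:np.round(o[k],4) for k in('tool_pos','orientation','force','moment')})
E
```

```text
{'tool_pos': array([0.4967, 0.1372, 0.116 ]), 'orientation': array([-1.799212e+02, -2.610000e-02, -5.411780e+01]), 'force': array([-0.7189, -0.2848,  3.7027]), 'moment': array([-0.1838,  0.0851,  0.0174])}
```

Request:
step_arm(
  moves=[
    [[0,0,-0.015,-0.1,5.0],[0,0,-0.015,-0.1,5.0],[0,0,-0.015,-0.1,5.0]],
  ],
)

```text
clock: 12.95
tool_pos: [0.4969, 0.1372, 0.1158]
orientation: [-179.9, -0.0, -71.3]
force: [-0.2, -1.3, 5.2]
opening: 0.0561
gripper_force: 30.0
```

```bash
python3 - <<'E'
from h import *
o=ctrl.get_obs();print({k:np.round(o[k],4) for k in('tool_pos','orientation','force','moment')})
E
```

```text
{'tool_pos': array([0.4969, 0.1372, 0.1158]), 'orientation': array([-1.798963e+02, -1.050000e-02, -7.129110e+01]), 'force': array([-0.2056, -1.3258,  5.1509]), 'moment': array([-0.4544, -0.0548,  0.1254])}
```

Request:
step_arm(
  moves=[
    [[0,0,-0.015,-0.1,5.0],[0,0,-0.015,-0.1,5.0],[0,0,-0.015,-0.1,5.0]],
  ],
)

```text
clock: 13.25
tool_pos: [0.4968, 0.137, 0.1152]
orientation: [-179.9, -0.0, -88.5]
force: [0.9, -2.4, 4.0]
opening: 0.0559
gripper_force: 30.0
```

```bash
python3 - <<'E'
from h import *
o=ctrl.get_obs();print({k:np.round(o[k],4) for k in('tool_pos','orientation','force','moment')})
E
```

```text
{'tool_pos': array([0.4968, 0.137 , 0.1152]), 'orientation': array([-1.799125e+02, -8.600000e-03, -8.845200e+01]), 'force': array([ 0.9089, -2.3586,  4.0052]), 'moment': array([-0.79  , -0.207 ,  0.4034])}
```

Request:
step_arm(
  moves=[
    [[0,0,-0.015,-0.1,5.0],[0,0,-0.015,-0.1,5.0]],
  ],
)

```text
clock: 13.45
tool_pos: [0.4968, 0.1368, 0.1149]
orientation: [-179.9, -0.0, -99.9]
force: [1.1, -1.9, 4.0]
opening: 0.0557
gripper_force: 30.0
```

```bash
python3 - <<'E'
from h import *
o=ctrl.get_obs();print({k:np.round(o[k],4) for k in('tool_pos','orientation','force','moment')})
E
```

```text
{'tool_pos': array([0.4968, 0.1368, 0.1149]), 'orientation': array([-1.79918e+02, -1.06000e-02, -9.98835e+01]), 'force': array([ 1.1133, -1.9075,  3.9533]), 'moment': array([-0.8984, -0.2472,  0.7289])}
```

Request:
step_arm(
  moves=[
    [[0,0,0,0,5.0],[0,0,0,0,5.0]],
  ],
)

```text
clock: 13.65
tool_pos: [0.4967, 0.1369, 0.1147]
orientation: [-179.9, 0.0, -99.6]
force: [2.4, -4.1, 6.4]
opening: 0.0557
gripper_force: 30.0
```

```bash
python3 - <<'E'
from h import *
o=ctrl.get_obs();print({k:np.round(o[k],4) for k in('tool_pos','orientation','force','moment')})
p,d,i=snap('wrist','w7.png')
m=cv2.inRange(cv2.cvtColor(p,cv2.COLOR_BGR2HSV),(108,150,40),(125,255,255));v,u=np.where(m>0)
P=np.array([at(i,d,a,b) for a,b in zip(u,v)]);P=P[(np.hypot(P[:,0]-.4967,P[:,1]-.137)<.03)&(P[:,2]>.12)];z=np.median(P[:,2]);print(len(P),z)
t=P[abs(P[:,2]-z)<.003];print(t.min(0),t.max(0),np.linalg.lstsq(np.c_[t[:,:2]-[.4967,.137],np.ones(len(t))],t[:,2],rcond=None)[0])
E
```

```text
{'tool_pos': array([0.4967, 0.1369, 0.1147]), 'orientation': array([-1.799321e+02,  1.930000e-02, -9.959830e+01]), 'force': array([ 2.411 , -4.1312,  6.3549]), 'moment': array([-1.2857, -0.7876, -0.2943])}
3147 0.12871505648177264
[0.46799169 0.1085815  0.12571782] [0.52530521 0.16462032 0.13084139] [0.00316679 0.01175768 0.12876103]
```

Request:
step_arm(
  moves=[
    [[0,0,0,-0.05,5.0],[0,0,0,-0.05,5.0]],
  ],
)

```text
clock: 13.9
tool_pos: [0.4966, 0.1369, 0.1146]
orientation: [-179.9, -0.0, -105.4]
force: [2.1, -3.2, 4.4]
opening: 0.0559
gripper_force: 30.0
```

```bash
cat > lid.py <<'E'
from h import *
o=ctrl.get_obs();print({k:np.round(o[k],4) for k in('clock','tool_pos','orientation','force','moment')})
p,d,i=snap('wrist','w8.png')
m=cv2.inRange(cv2.cvtColor(p,cv2.COLOR_BGR2HSV),(108,150,40),(125,255,255));v,u=np.where(m>0)
P=np.array([at(i,d,a,b) for a,b in zip(u,v)]);P=P[(np.hypot(P[:,0]-.4967,P[:,1]-.137)<.035)&(P[:,2]>.12)];z=np.median(P[:,2]);t=P[abs(P[:,2]-z)<.003]
print(len(P),z,t.min(0),t.max(0),np.linalg.lstsq(np.c_[t[:,:2]-[.4967,.137],np.ones(len(t))],t[:,2],rcond=None)[0])
E
python3 lid.py
```

```text
{'clock': np.float64(13.9), 'tool_pos': array([0.4966, 0.1369, 0.1146]), 'orientation': array([-1.799415e+02, -5.000000e-04, -1.053652e+02]), 'force': array([ 2.0618, -3.1969,  4.4172]), 'moment': array([-1.1162, -0.7359,  0.7394])}
3154 0.12857260145031515 [0.46789481 0.10871479 0.12560366] [0.52508597 0.16493043 0.13081278] [0.00292539 0.00890093 0.12862174]
```

Request:
step_arm(
  moves=[
    [[0,0,0,0,5.0],[0,0,0,0,7.5],[0,0,0,0,7.5],[0,0,0,0,7.5],[0,0,0,0,7.5],[0,0,1,0,7.5],[0,0,3,0,7.5],[0,0,3,0,7.5],[0,0,0,0,7.5],[0,0,0,0,7.5]],
  ],
)

```text
clock: 14.95
tool_pos: [0.4963, 0.1373, 0.1854]
orientation: [-179.9, 0.1, -105.5]
force: [-0.5, -0.3, -1.6]
opening: 0.0751
gripper_force: 0.0
```

```bash
python3 lid.py; python3 - <<'E'
from h import *
a=[]
for n,bb in(('scene',(270,360,140,230)),('side',(210,300,140,230))):
    p,d,i=snap(n);a.append(cv2.resize(p[bb[2]:bb[3],bb[0]:bb[1]],(400,400),interpolation=cv2.INTER_CUBIC))
cv2.imwrite('pics/c9.png',np.hstack(a))
E
```

```text
{'clock': np.float64(14.95), 'tool_pos': array([0.4963, 0.1373, 0.1854]), 'orientation': array([-1.799311e+02,  1.119000e-01, -1.054661e+02]), 'force': array([-0.5331, -0.3389, -1.5871]), 'moment': array([0.0147, 0.0227, 0.006 ])}
2437 0.12864110873251197 [0.46869911 0.10899398 0.12565809] [0.52380622 0.16403281 0.13090785] [0.00653312 0.00980111 0.12863477]
```

View pics/c9.png

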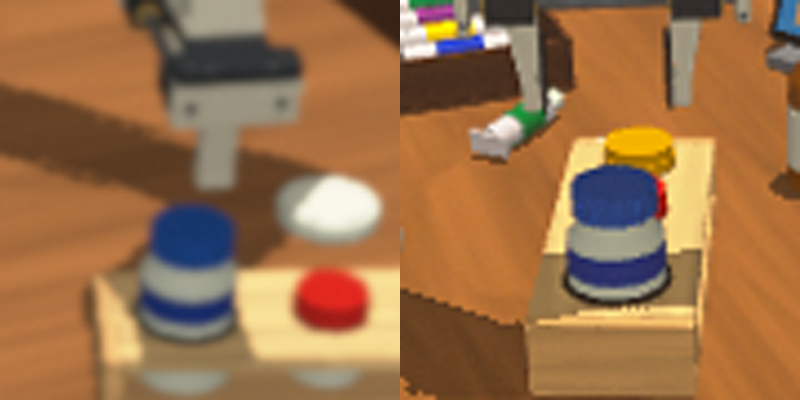

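The crops show the lid level and low on the jar. It stayed in place after release, with its top at 0.1287 against 0.1291 for snug and 0.1282 for overtight. The gripper is clear, so I'm handing in.

```bash
python3 -c "
from plant import close_job
print(close_job())"
```

```text
the job is handed in; nothing more can be done
None
```

The blue lid is screwed down on the open jar and the job is handed in; its top measures about 15.2 mm below where it would need to be to leave the rim bare, within the snug range (14.9 to 15.8 mm), though twist readings while turning reached 0.74 N m, above the stated 0.1 to 0.3.

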